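# Find the heavy side of a stiff printing wheel by feel

### The job

The wooden printing wheel on its balancing stand has a hidden heavy spot somewhere near its rim, and its bearing is so stiff that it stays wherever it is left. Turn the wheel by hand to feel which side is heavy, then bring the heavy side straight down and finish still gripping the wheel there, at rest, ready to be marked. Leave everything else on the table where it is.

Things in the scene. Friction and masses are not known exactly. Their poses are not given: they have to be found in the camera images.
- axle (a point): Centre of the printing wheel, 135 mm above the table, fixed on the stand (does not turn). x runs level along the axle, z up. The wheel is an upright wooden disc, 180 mm across (188 mm over the copper strips on its rim), 24 mm thick (12 mm each way along x), turning about x without stops. It looks the same all round; a lead slug sealed inside is at a different angle every time.
- rim_top (a point): Point 75 mm above the axle, inside the disc's upper rim, fixed on the stand (does not turn). Here, or anywhere on the upper rim, the wheel can be pinched across its two flat faces (24 mm along x). Faces are smooth but for flat copper dots 42 mm from the axle and a copper hub 44 mm across, 52 mm long.
- bearing (a point): Bearing in the cheek on the robot's side, fixed. The lead slug's weight turns the wheel by at most 0.29 to 0.42 N m (most when level with the axle, nothing when straight up or down). The bearing's dry friction, about 0.5 N m either way, is always the greater: the wheel never moves by itself. The heavy side starts at least 50 degrees from straight down.
- stand: Balancing stand, fixed to the table; origin under its base, axes as axle. Base 150 x 190 mm (x, y), 20 mm high; two steel cheeks centred 42 mm either side of the wheel along x, 12 mm thick, 44 mm wide, up to 157 mm above the table. Above the cheeks the wheel (top at 225 mm) is free on both sides.

How it is judged:
On the way:
1. the wheel has been turned by hand, some 25 degrees or more from its start (distance of heavy from where it was at the start of the episode above 0.025 m and contact force between the fingers and wheel above 1 N), for 0.1 s.
At the end, for the whole second after the job is handed in: the wheel's heavy side is within 20 degrees of straight down, the fingers press on the wheel with more than 2 N, it is at rest (under 0.1 rad/s), and every loose thing is within 30 mm of where it started (angle between wheel's own z axis and vertical below 0.35 rad and contact force between the fingers and wheel above 2 N and angular speed of wheel below 0.1 rad/s and distance of each of stamp, block, dye_jar, tin, brush, bowl, driver from where it was at the start of the episode below 0.03 m); the arm keeps its last pose, push and grip.
It fails at once if a bystander is knocked or moved by more than 40 mm (distance of any of stamp, block, dye_jar, tin, brush, bowl, driver from where it was at the start of the episode above 0.04 m).
It also fails if it takes over 72 s, if anything falls off the work surface, if the arm or the gripper's body presses on something with over 40 N, if the wrist force passes 120 N, or if a joint passes its speed limit or range.

### The arm

A 6-joint arm with a two-finger parallel gripper is mounted at the origin on the work surface. World frame = base frame: x ahead of the robot, y to its left, z up, the work surface at z = 0. Lengths are in m, angles in rad, forces in N, time in s.
With the tool pointing down it reaches from about 0.35 to 0.775 m from the base axis. Payload 5.5 kg.
Tool frame: the origin (TCP) lies midway between the tips of the shut fingers; the grasp point (between the pads) lies 19 mm behind it; z points along the fingers, y is the line along which they close (so a half turn about z gives the same grasp; the last joint's range is limited). The gripper opens to 85 mm and grips with 20 to 120 N. Pads are 22 mm wide; open, the fingers measure 114 mm over their backs; the gripper's body (76 mm by 85 mm) begins 54 mm behind the grasp point. The pads swing forward as they close: fully open they stand 13 mm farther back than shut.
Start: joints at [1.003, 0.313, 0.046, 1.304, 0, 1.431], TCP at [0.239, 0.523, 0.231] pointing down, gripper open.
Joint ranges: [-2.76, 2.76], [-0.86, 1.69], [-1.03, 1.26], [-2.2, 2.34], [-1.47, 1.5], [-3.14, 3.14]. Speed limits (rad/s): [2.57, 2.57, 3.14, 3.14, 3.14, 3.14].

### API

Orientations are given as a unit quaternion [w, x, y, z].
In Python, from workcell import env gives the robot as it stands.
- The arm moves only by the tool move_arm, never from a script. Its argument "targets" is a list of rows, each a list of 3 entries, a list of its own where there are three numbers: the shift along the tool's x, y, z in mm, then the turn, a rotation vector about the tool's x, y, z in units of 10 degrees (1.0 is 10 degrees), then the closure, from -1 (fully open) to 1 (shut). In form: [[[dx, dy, dz], [ax, ay, az], gripper], ...]. A call has 1 to 5 rows; each row is the pose to reach, as a shift and turn from the pose commanded when the call began, along the tool's axes at that moment; what a row does not reach only later rows make up. A row lasts 1/8 s, in which the tool goes at most 62.5 mm and 10.7 degrees, less where a joint would pass 70% of its speed; a pose out of reach is approached as far as the arm can. A call with a gripper value outside its range is refused whole. The fingers move at their own pace and stop on an object; "squeeze" is the grip in N (left out, the last holds). Time passes only in rows, so rows that repeat a pose let the fingers close. It gives the time, the measured TCP pose, the force, the opening and the grip force at its end, in the units of the state.
- env.get_state(): the state, without advancing time (a new reading comes with each control period).
- env.read_camera(name): name is "side" or "top"; returns a dict with "pixels" (400x640x3 uint8, red, green, blue), "fovy" (degrees; the focal length in pixels is half the picture's height over the tangent of half this angle, whatever the lens; pixels are square), "cx", "cy" (the principal point, pixels), "extrinsics" (4x4, takes a point from world to camera coordinates). Camera axes: x right, y up, looking along -z (the intrinsics and any distortion apply to the point x, -y, -z); pixel columns grow to the right and rows downward; lengths in m; the calibration is good to about 2 mm. A picture is of the moment at which its call begins. There is no depth.
- env.hand_in(): hands the job in; it is judged then, once.
Trained networks look in a picture, given as the dict that the camera call returned (one of the last four; its "shot" number tells which), for a name from the list of things; names that differ only in an ending like _2 or _b are one class to them, and where a whole thing is asked for, a point or a joint stands for the part that bears it (a point fixed in the world has none). Each returns a list of dicts, best first, with "confidence" (0 to 1); they miss things now and then, are a little off and sometimes report something else, mostly with a low value. They report only what shows in the picture. A call takes as long as a camera call.
- env.spot_in(thing, picture): "centre" ([x, y, z] in m, in world coordinates, good to about 4 mm: the middle of the surface that is visible of it).
- env.regions_of(thing, picture): "mask" (400x640 bool, what is visible of it).
- env.landmark_of(thing, picture): "centre" ([x, y, z] in m, in world coordinates, good to about 4 mm: a listed point, or the origin of a listed thing).
The state is a dict: "clock": time; "joint_pos": joint angles; "qvel": joint speeds; "tau": joint torques, N m; "tcp_pos": TCP position; "orientation": TCP orientation; "wrist_force": force on the tool from outside, world axes, zero at the start; "ft_torque": the same for the moment, N m; "finger_gap": finger opening in m; "grip_force": force on a finger pad.
Only numpy, scipy, OpenCV 4.12 (cv2) and the standard library are available. Lean on these libraries where they do the work, as an engineer would, in place of code of your own. Each camera call takes 0.05 s, during which the arm holds its last target. There are 200 camera calls.

## Working session

There is one attempt and no reset: what is moved stays moved. The work goes in short steps, Python scripts to look and compute and a tool call to move; the robot and the scene stay as the last step left them, time stands still between calls to the robot, and variables do not carry over. Pictures are saved under pics/ and viewed, at most 10 in all, crops included, and the job is handed in when it is done.

Besides the shell and the picture viewer there is one more tool, called after "Call:" as name(argument=value, ...), one argument or row to a line, values as JSON. move_arm: Moves the arm, as the interface text tells. Its arguments: {"type":"object","properties":{"targets":{"type":"array","items":{"type":"array"}},"squeeze":{"type":"number"}},"required":["targets"]}

```bash
mkdir -p pics; python3 - <<'E'
from workcell import env
import cv2,numpy as np
s=env.get_state();print(s)
for c in("side","top"):
    p=env.read_camera(c);cv2.imwrite(f"pics/{c}0.png",p["pixels"][:,:,::-1])
    print(c,p["fovy"],p["cx"],p["cy"],np.round(p["extrinsics"],3).tolist())
    for t in("axle","rim_top","bearing","stand"):
        print(t,[(np.round(r["centre"],3).tolist(),round(r["confidence"],2)) for r in env.landmark_of(t,p)[:2]])
E
```

```text
{'clock': 0.0, 'joint_pos': array([1.00336363e+00, 3.13980537e-01, 4.49683009e-02, 1.30360962e+00,
       2.00379039e-05, 1.43120671e+00]), 'qvel': array([-0.00053968,  0.00060823,  0.00029465,  0.00081865, -0.00047363,
       -0.00095087]), 'tau': array([-1.86412381e-04, -4.80627000e+01,  2.98533350e+01,  1.95353612e-02,
       -5.23119706e-05,  1.76057466e-05]), 'tcp_pos': array([0.23828863, 0.52272965, 0.23041582]), 'orientation': array([-3.25392741e-04,  2.12293595e-01,  9.77205504e-01, -8.52852724e-04]), 'wrist_force': array([ 1.17394094, -0.83431908,  0.02140654]), 'ft_torque': array([0.02567905, 0.05992229, 0.03097241]), 'grip_force': 0.0, 'finger_gap': 0.08554188548806367}
side 56.898823508752486 327.3419637086123 206.49203360992107 [[0.91, -0.415, 0.012, -0.438], [0.24, 0.55, 0.8, -0.269], [-0.339, -0.725, 0.6, -0.527], [0.0, 0.0, 0.0, 1.0]]
axle [([0.524, 0.128, 0.139], 0.98)]
rim_top [([0.523, 0.13, 0.211], 0.84)]
bearing [([0.479, 0.117, 0.132], 0.92)]
stand [([0.518, 0.127, -0.0], 0.59)]
top 51.91437404714453 314.87334578930364 192.66807602667 [[0.024, -1.0, 0.002, 0.029], [0.996, 0.025, 0.087, -0.534], [-0.087, 0.0, 0.996, -0.761], [0.0, 0.0, 0.0, 1.0]]
axle [([0.52, 0.125, 0.136], 0.79)]
rim_top [([0.522, 0.124, 0.208], 0.91)]
bearing [([0.483, 0.114, 0.137], 0.7)]
stand [([0.523, 0.131, 0.001], 0.67)]
```

View pics/side0.png

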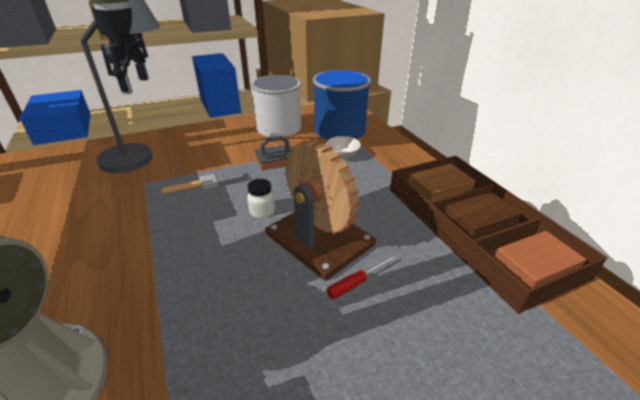

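View pics/top0.png

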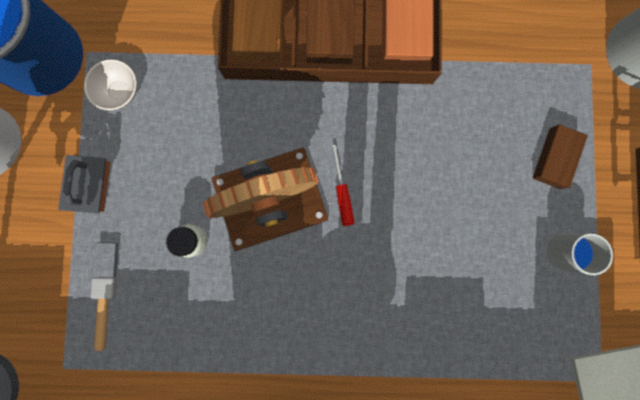

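Side view: the wheel is at about (320,185) on its base, with the jar at (260,198) and the driver at (360,278). Top view: the wheel runs from (207,210) to (318,175), about 16–17° yaw. The jar at (185,240) and the driver at (345,190) are nearby. I'll refine the axle position and yaw next.

```bash
python3 - <<'E'
from workcell import env
import cv2,numpy as np
D={}
for k in range(3):
  for c in("side","top"):
    p=env.read_camera(c)
    for t in("axle","rim_top","bearing","stand"):
        r=env.landmark_of(t,p)
        if r: D.setdefault((t,c),[]).append(r[0]["centre"])
    if k==0:
        print([x for x in p if x!="pixels"],{x:p[x] for x in p if x not in("pixels","extrinsics","fovy","cx","cy")})
        for t in("dye_jar","driver"):
            print(t,c,[(np.round(r["centre"],3).tolist(),r["confidence"]) for r in env.spot_in(t,p)[:1]])
for k,v in D.items(): print(k,np.round(np.mean(v,0),4),np.round(np.std(v,0),4))
E=p["extrinsics"];f=200/np.tan(np.radians(p["fovy"]/2))
def onplane(u,v,z):
    d=E[:3,:3].T@np.array([(u-p["cx"])/f,-(v-p["cy"])/f,-1]);o=-E[:3,:3].T@E[:3,3]
    return o+d*(z-o[2])/d[2]
C=np.array([onplane(u,v,.02) for u,v in((238,249),(213,178),(305,150),(328,215))])
print(C.round(3),C.mean(0))
for i in range(4):
    d=C[(i+1)%4]-C[i];print(np.linalg.norm(d),np.degrees(np.arctan2(d[1],d[0])))
E
```

```text
['fovy', 'cx', 'cy', 'extrinsics', 'shot'] {'shot': 3}Traceback (most recent call last):
  File "<stdin>", line 13, in <module>
ValueError: it knows: axle, bearing, rim_top, stand
```

```bash
python3 - <<'E'
from workcell import env
import cv2,numpy as np
D={}
for k in range(3):
  for c in("side","top"):
    p=env.read_camera(c)
    for t in("axle","rim_top","bearing","stand"):
        r=env.landmark_of(t,p)
        if r: D.setdefault((t,c),[]).append(r[0]["centre"])
for k,v in D.items(): print(k,np.round(np.mean(v,0),4),np.round(np.std(v,0),4))
E=p["extrinsics"];f=200/np.tan(np.radians(p["fovy"]/2))
def onplane(u,v,z):
    d=E[:3,:3].T@np.array([(u-p["cx"])/f,-(v-p["cy"])/f,-1]);o=-E[:3,:3].T@E[:3,3]
    return o+d*(z-o[2])/d[2]
C=np.array([onplane(u,v,.02) for u,v in((238,249),(213,178),(305,150),(328,215))])
print(C.round(3),C.mean(0))
for i in range(4):
    d=C[(i+1)%4]-C[i];print(np.linalg.norm(d),np.degrees(np.arctan2(d[1],d[0])))
E
```

```text
('axle', 'side') [0.5248 0.1272 0.1355] [0.002  0.0008 0.0011]
('rim_top', 'side') [0.5235 0.1307 0.2119] [0.0017 0.0005 0.001 ]
('bearing', 'side') [0.4776 0.1159 0.1341] [0.0018 0.0013 0.0011]
('stand', 'side') [0.5191 0.1279 0.    ] [0.0009 0.0016 0.0003]
('rim_top', 'top') [0.5215 0.1256 0.2099] [0.0013 0.0022 0.0011]
('bearing', 'top') [0.4839 0.1133 0.1351] [0.0012 0.0017 0.0006]
('stand', 'top') [5.219e-01 1.302e-01 3.000e-04] [0.0014 0.0014 0.002 ]
('axle', 'top') [0.5207 0.1283 0.136 ] [0.0016 0.0018 0.0004]
[[0.423 0.185 0.02 ]
 [0.557 0.239 0.02 ]
 [0.616 0.063 0.02 ]
 [0.492 0.016 0.02 ]] [0.52204877 0.12591774 0.02      ]
0.14434127818331247 21.758504604715384
0.18488595777285952 -71.42753474978669
0.13311393958713008 -159.23208565937662
0.18230147489391108 112.06387140714244
```

```bash
python3 - <<'E'
import cv2
i=cv2.imread("pics/top0.png")[130:265,190:345]
cv2.imwrite("pics/crop1.png",cv2.resize(i,None,fx=4.4,fy=4.4,interpolation=cv2.INTER_CUBIC))
E
```

```text
(no output)
```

View pics/crop1.png

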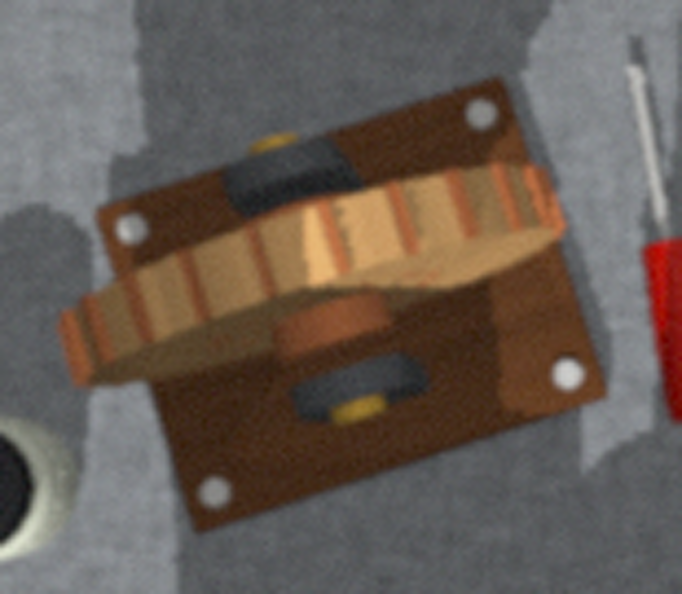

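The screws and base corners give a yaw of about 19.5° and an axle at about (0.5215, 0.128, 0.1355). The jar is at the lower left and the driver at the right, both clear of the wheel. I'll approach high.

Call:
move_arm(
  targets=[
    [[0,0,-50],[0,0,0],-1],
    [[-60,-35,-80],[0,0,1],-1],
    [[-110,-63,-80],[0,0,2],-1],
    [[-160,-92,-80],[0,0,3],-1],
    [[-210,-120,-80],[0,0,4],-1],
  ],
  squeeze=40,
)

```text
clock: 2.88
tcp_pos: [0.3808, 0.3253, 0.3117]
orientation: [0.0, 0.536, 0.844, 0.001]
wrist_force: [0.2, 1.7, 0.1]
finger_gap: 0.0852
grip_force: 0.0
```

```bash
cat > h.py <<'E'
from workcell import env
import numpy as np
from scipy.spatial.transform import Rotation as R
A=np.array([.5215,.128,.1355]);yaw=np.radians(19.5)
ex=np.array([np.cos(yaw),np.sin(yaw),0]);ey=np.array([-np.sin(yaw),np.cos(yaw),0]);ez=np.array([0,0,1.])
def goal(th,r):  # th deg about stand x; 0=top
    t=np.radians(th);z=-(np.cos(t)*ez-np.sin(t)*ey)
    return A-r*z, R.from_matrix(np.array([np.cross(ex,z),ex,z]).T)
def rel(th,r):
    s=env.get_state();q=np.r_[s["orientation"][1:],s["orientation"][0]];Q=R.from_quat(q)
    p,G=goal(th,r);print("shift",(Q.inv().apply(p-s["tcp_pos"])*1000).round(1),"turn",np.degrees((Q.inv()*G).as_rotvec()).round(1)/10)
def st():
    s=env.get_state();d=s["tcp_pos"]-A;Q=R.from_quat(np.r_[s["orientation"][1:],s["orientation"][0]])
    z=Q.apply([0,0,1]);print("t",s["clock"],"stand-tcp",[round(float(d@e)*1000,1) for e in(ex,ey,ez)],"tilt",np.degrees(np.arctan2(z@ey,-z[2])).round(1),"F",[round(float(s["wrist_force"]@e),1) for e in(ex,ey,ez)],"joints",s["joint_pos"].round(2))
E
python3 -c "
from h import *
st();rel(0,.15)"
```

```text
t 2.875 stand-tcp [-66.8, 233.0, 176.2] tilt 0.0 F [0.8, 1.5, 0.1] joints [0.55 0.16 0.04 1.45 0.   1.68]
shift [-238.5   43.4   26.2] turn [ 0.01 -0.    0.57]
```

Call:
move_arm(
  targets=[
    [[-60,11,10],[0,0,0.6],-1],
    [[-120,22,15],[0,0,0.6],-1],
    [[-180,33,20],[0,0,0.6],-1],
    [[-239,43,26],[0,0,0.6],-1],
    [[-239,43,26],[0,0,0.6],-1],
  ],
)

```text
clock: 3.5
tcp_pos: [0.5233, 0.1262, 0.2842]
orientation: [-0.0, 0.58, 0.815, -0.0]
wrist_force: [-0.1, -0.1, -0.3]
finger_gap: 0.0857
grip_force: 0.0
```

```bash
python3 -c "
from h import *
st();rel(0,.056)
import cv2
for c in ('side','top'):
  p=env.read_camera(c);cv2.imwrite('pics/%s2.png'%c,p['pixels'][:,:,::-1])
  i=p['pixels'][90:290,160:420,::-1] if c=='top' else p['pixels'][80:280,190:450,::-1]
  globals()[c]=i
cv2.imwrite('pics/both2.png',cv2.resize(cv2.hconcat([side,top]),None,fx=1.5,fy=1.5))
"
```

```text
t 3.5 stand-tcp [1.1, -2.3, 148.7] tilt -0.0 F [-0.1, -0.1, -0.3] joints [ 0.09  0.23  0.07  1.41 -0.    1.32]
shift [ 2.3 -1.1 92.7] turn [-0.01  0.   -0.04]
```

View pics/both2.png

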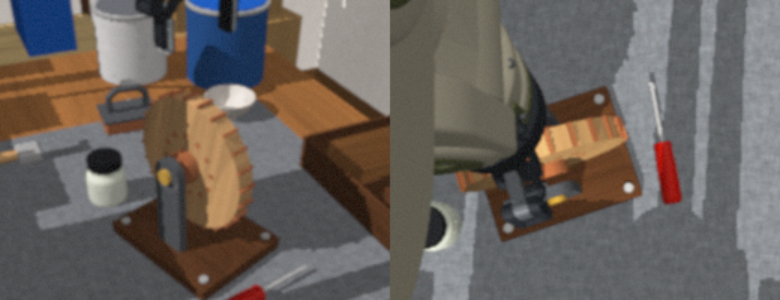

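Side view: the open fingers at (160,30) and (225,10) straddle the wheel. The top view agrees, so I'll descend and close.

Call:
move_arm(
  targets=[
    [[2,-1,50],[0,0,0],-1],
    [[2,-1,93],[0,0,0],-1],
    [[2,-1,93],[0,0,0],-1],
    [[2,-1,93],[0,0,0],1],
    [[2,-1,93],[0,0,0],1],
  ],
  squeeze=40,
)

```text
clock: 4.22
tcp_pos: [0.5213, 0.1319, 0.1948]
orientation: [0.002, 0.577, 0.817, 0.001]
wrist_force: [-0.5, 0.5, 0.9]
finger_gap: 0.0516
grip_force: 0.0
```

Call:
move_arm(
  targets=[
    [[0,0,0],[0,0,0],1],
    [[0,0,0],[0,0,0],1],
    [[0,0,0],[0,0,0],1],
    [[0,0,0],[0,0,0],1],
  ],
)

```text
clock: 4.72
tcp_pos: [0.5199, 0.1311, 0.1937]
orientation: [0.0, 0.577, 0.817, 0.0]
wrist_force: [-2.7, 0.1, 6.4]
finger_gap: 0.0234
grip_force: 43.6
```

```bash
python3 -c "
from h import *
st();rel(0,.056);print(env.get_state()['ft_torque'])"
```

```text
t 4.725 stand-tcp [-0.4, 3.4, 58.2] tilt -0.0 F [-2.5, 1.0, 6.4] joints [ 0.1   0.25 -0.13  1.19 -0.    1.33]
shift [-3.4  0.4  2.2] turn [0.01 0.   0.  ]
[-0.13244183  0.53248911  0.19327179]
```

```bash
cat >> h.py <<'E'
def feel():
    F=[];
    s=env.get_state();f=s["wrist_force"];m=s["ft_torque"];p=s["tcp_pos"]
    Q=R.from_quat(np.r_[s["orientation"][1:],s["orientation"][0]]);z=Q.apply([0,0,1]);g=p-.019*z
    tg=np.cross(ex,(g-A)/np.linalg.norm(g-A))  # direction of motion for +th
    st();print("   Ftan %.2f  r*F %.3f Mx %.3f grip %.1f gap %.4f rg %.1f"%(f@tg,ex@np.cross(g-A,f),m@ex,s["grip_force"],s["finger_gap"],1000*np.linalg.norm(g-A)))
E
```

Call:
move_arm(
  targets=[
    [[-4,0,0],[0,0.4,0],1],
    [[-8,0,0.2],[0,0.8,0],1],
    [[-12,0,0.6],[0,1.2,0],1],
  ],
  squeeze=60,
)

```text
clock: 5.1
tcp_pos: [0.5241, 0.1197, 0.1931]
orientation: [-0.086, 0.574, 0.812, 0.061]
wrist_force: [-1.0, 1.6, 0.4]
finger_gap: 0.0231
grip_force: 60.9
```

```bash
python3 -c "
from h import *
feel()"
```

```text
t 5.1 stand-tcp [-0.3, -8.7, 57.6] tilt 12.1 F [-0.4, 1.8, 0.4] joints [-0.04  0.3  -0.09  1.26  0.2   1.19]
   Ftan -1.86  r*F -0.144 Mx -0.263 grip 60.9 gap 0.0231 rg 77.2
```

Call:
move_arm(
  targets=[
    [[-4,0,0],[0,0.4,0],1],
    [[-8,0,0.2],[0,0.8,0],1],
    [[-12,0,0.6],[0,1.2,0],1],
  ],
)

```text
clock: 5.48
tcp_pos: [0.5281, 0.1085, 0.1898]
orientation: [-0.17, 0.564, 0.799, 0.121]
wrist_force: [-1.2, 0.6, 0.3]
finger_gap: 0.0232
grip_force: 60.8
```

```bash
python3 -c "
from h import *
feel()"
```

```text
t 5.475 stand-tcp [-0.3, -20.6, 54.3] tilt 24.1 F [-0.9, 0.9, 0.3] joints [-0.15  0.38 -0.03  1.37  0.37  1.04]
   Ftan -0.94  r*F -0.072 Mx -0.415 grip 60.8 gap 0.0232 rg 77.1
```

Call:
move_arm(
  targets=[
    [[4,0,0.4],[0,-0.4,0],1],
    [[8,0,1],[0,-0.8,0],1],
    [[12,0,1.9],[0,-1.2,0],1],
  ],
)

```text
clock: 5.85
tcp_pos: [0.5249, 0.1174, 0.1923]
orientation: [-0.082, 0.575, 0.812, 0.058]
wrist_force: [-0.1, -9.1, -2.7]
finger_gap: 0.0231
grip_force: 61.5
```

```bash
python3 -c "
from h import *
feel()"
```

```text
t 5.85 stand-tcp [-0.3, -11.1, 56.8] tilt 11.6 F [-3.1, -8.6, -2.7] joints [-0.04  0.3  -0.09  1.26  0.19  1.19]
   Ftan 8.91  r*F 0.685 Mx -1.797 grip 61.5 gap 0.0231 rg 76.8
```

```bash
cat >> h.py <<'E'
import json
def log(d):
    s=env.get_state();open("log.jsonl","a").write(json.dumps(dict(dir=d,**{k:np.asarray(v).tolist() for k,v in s.items()}))+"\n");feel();print("   Mstand",[round(float(s["ft_torque"]@e),2) for e in(ex,ey,ez)])
E
```

Call:
move_arm(
  targets=[
    [[4,0,0.4],[0,-0.4,0],1],
    [[8,0,1],[0,-0.8,0],1],
    [[12,0,1.9],[0,-1.2,0],1],
  ],
)

```text
clock: 6.22
tcp_pos: [0.5208, 0.1289, 0.1935]
orientation: [0.003, 0.578, 0.816, -0.002]
wrist_force: [0.2, -9.4, -1.9]
finger_gap: 0.023
grip_force: 61.5
```

```bash
python3 -c "
from h import *
log(-1)"
```

```text
t 6.225 stand-tcp [-0.4, 1.1, 58.0] tilt -0.5 F [-2.9, -9.0, -1.9] joints [ 0.1   0.25 -0.13  1.19 -0.01  1.33]
   Ftan 8.93  r*F 0.688 Mx -1.740 grip 61.5 gap 0.0230 rg 77.0
   Mstand [-1.74, 0.27, 0.26]
```

Call:
move_arm(
  targets=[
    [[4,0,0.4],[0,-0.4,0],1],
    [[8,0,1],[0,-0.8,0],1],
    [[12,0,1.9],[0,-1.2,0],1],
  ],
)

```text
clock: 6.6
tcp_pos: [0.5166, 0.1404, 0.1922]
orientation: [0.089, 0.574, 0.811, -0.062]
wrist_force: [0.1, -9.4, -0.3]
finger_gap: 0.0236
grip_force: 61.5
```

```bash
python3 -c "
from h import *
log(-1)"
```

```text
t 6.6 stand-tcp [-0.5, 13.3, 56.7] tilt -12.4 F [-3.0, -8.9, -0.3] joints [ 0.24  0.25 -0.16  1.14 -0.22  1.47]
   Ftan 8.61  r*F 0.665 Mx -1.575 grip 61.5 gap 0.0236 rg 77.2
   Mstand [-1.58, 0.31, 0.21]
```

Call:
move_arm(
  targets=[
    [[4,0,0.4],[0,-0.4,0],1],
    [[8,0,1],[0,-0.8,0],1],
    [[12,0,1.9],[0,-1.2,0],1],
  ],
)

```text
clock: 6.98
tcp_pos: [0.5126, 0.1513, 0.1883]
orientation: [0.173, 0.565, 0.798, -0.122]
wrist_force: [-0.6, -8.5, 1.3]
finger_gap: 0.023
grip_force: 61.5
```

```bash
python3 -c "
from h import *
log(-1)"
```

```text
t 6.975 stand-tcp [-0.6, 25.0, 52.8] tilt -24.4 F [-3.4, -7.8, 1.3] joints [ 0.37  0.28 -0.17  1.13 -0.43  1.6 ]
   Ftan 7.63  r*F 0.591 Mx -1.527 grip 61.5 gap 0.0230 rg 77.4
   Mstand [-1.53, 0.28, 0.12]
```

Call:
move_arm(
  targets=[
    [[-4,0,0],[0,0.4,0],1],
    [[-8,0,0.2],[0,0.8,0],1],
    [[-12,0,0.6],[0,1.2,0],1],
  ],
)

```text
clock: 7.35
tcp_pos: [0.5153, 0.1438, 0.191]
orientation: [0.084, 0.573, 0.813, -0.059]
wrist_force: [-1.5, 2.3, -3.2]
finger_gap: 0.0232
grip_force: 61.9
```

```bash
python3 -c "
from h import *
log(1)"
```

```text
t 7.35 stand-tcp [-0.6, 16.9, 55.5] tilt -11.8 F [-0.7, 2.7, -3.2] joints [ 0.24  0.25 -0.16  1.14 -0.2   1.46]
   Ftan -3.47  r*F -0.268 Mx 0.602 grip 61.9 gap 0.0232 rg 77.0
   Mstand [0.6, 0.3, 0.3]
```

Call:
move_arm(
  targets=[
    [[-4,0,0],[0,0.4,0],1],
    [[-8,0,0.2],[0,0.8,0],1],
    [[-12,0,0.6],[0,1.2,0],1],
  ],
)

```text
clock: 7.72
tcp_pos: [0.5194, 0.1325, 0.1931]
orientation: [-0.001, 0.577, 0.817, 0.001]
wrist_force: [-1.3, 1.6, -1.3]
finger_gap: 0.023
grip_force: 61.9
```

```bash
python3 -c "
from h import *
log(1)"
```

```text
t 7.725 stand-tcp [-0.5, 4.9, 57.6] tilt 0.2 F [-0.7, 2.0, -1.3] joints [ 0.1   0.25 -0.13  1.19  0.    1.33]
   Ftan -2.05  r*F -0.158 Mx 0.450 grip 61.9 gap 0.0230 rg 76.8
   Mstand [0.45, 0.28, 0.42]
```

Call:
move_arm(
  targets=[
    [[-4,0,0],[0,0.4,0],1],
    [[-8,0,0.2],[0,0.8,0],1],
    [[-12,0,0.6],[0,1.2,0],1],
  ],
)

```text
clock: 8.1
tcp_pos: [0.5236, 0.121, 0.1927]
orientation: [-0.086, 0.573, 0.812, 0.062]
wrist_force: [-0.4, 3.8, -0.9]
finger_gap: 0.0235
grip_force: 61.8
```

```bash
python3 -c "
from h import *
log(1)"
```

```text
t 8.1 stand-tcp [-0.4, -7.3, 57.2] tilt 12.2 F [0.9, 3.7, -0.9] joints [-0.03  0.3  -0.09  1.26  0.2   1.19]
   Ftan -3.53  r*F -0.271 Mx 0.261 grip 61.8 gap 0.0235 rg 76.7
   Mstand [0.26, 0.35, 0.51]
```

```bash
cat > fit.py <<'E'
from h import *
from scipy.optimize import least_squares
D=[json.loads(l) for l in open("log.jsonl")]
rows=[]
for s in D:
    p,F,M=[np.array(s[k]) for k in("tcp_pos","wrist_force","ft_torque")]
    z=R.from_quat(np.r_[s["orientation"][1:],s["orientation"][0]]).apply([0,0,1])
    th=np.arctan2(z@ey,-z[2])
    rows.append((s["dir"],th+np.radians(s.get("off",0)),M@ex+ex@np.cross(p-A,F),-ex@np.cross(z,F),s.get("off",0)))
rows=[r for r in rows if r[0]]
# tilt 12,24 (+), 12 (-) taken from printed output
for d,th,fy,fz,mx,y,zz in((1,12.1,1.8,.4,-.263,-8.7,57.6),(1,24.1,.9,.3,-.415,-20.6,54.3),(-1,11.6,-8.6,-2.7,-1.797,-11.1,56.8)):
    t=np.radians(th);rows.append((d,t,mx+(y*fz-zz*fy)/1000,-(np.sin(t)*fz+np.cos(t)*fy),0))
a=np.array(rows)
def res(x):
    L,m,psi,fr,b=x
    T=a[:,2]+L*a[:,3]*-1*-1
    return np.r_[(T+b-(m*np.sin(psi+a[:,1])-fr*a[:,0]))/.1,(m-.355)/.05,(fr-.5)/.05,(L-.2)/.06,b/.1]
if __name__=="__main__":
  for sgn in(1,-1):
    b=a.copy();a[:,3]*=sgn
    for psi0 in(-2,-.5,.5,1.6,2.5):
        r=least_squares(res,[.2,.35,psi0,.5,0]);C=np.linalg.inv(r.jac.T@r.jac)
        print(sgn,"cost %.2f"%r.cost,"L %.3f m %.3f psi %.0f fr %.2f b %.2f"%(*r.x[:2],np.degrees(r.x[2]),r.x[3],r.x[4]),"sd psi %.0f"%np.degrees(C[2,2]**.5),(r.fun[:len(a)]*.1).round(2))
    a=b
E
python3 fit.py
```

```text
1 cost 13.76 L 0.204 m 0.364 psi -192 fr 0.49 b 0.02 sd psi 18 [ 0.05  0.06 -0.21  0.09  0.36 -0.13 -0.24 -0.08  0.07]
1 cost 13.76 L 0.204 m 0.364 psi -192 fr 0.49 b 0.02 sd psi 18 [ 0.05  0.06 -0.21  0.09  0.36 -0.13 -0.24 -0.08  0.07]
1 cost 13.76 L 0.204 m 0.364 psi 168 fr 0.49 b 0.02 sd psi 18 [ 0.05  0.06 -0.21  0.09  0.36 -0.13 -0.24 -0.08  0.07]
1 cost 13.76 L 0.204 m 0.364 psi 168 fr 0.49 b 0.02 sd psi 18 [ 0.05  0.06 -0.21  0.09  0.36 -0.13 -0.24 -0.08  0.07]
1 cost 13.76 L 0.204 m 0.364 psi 168 fr 0.49 b 0.02 sd psi 18 [ 0.05  0.06 -0.21  0.09  0.36 -0.13 -0.24 -0.08  0.07]
-1 cost 35.74 L -0.192 m 0.362 psi -188 fr 0.45 b 0.03 sd psi 18 [ 0.02  0.04 -0.23  0.12  0.38 -0.1  -0.22 -0.08  0.05]
-1 cost 35.74 L -0.192 m 0.362 psi -188 fr 0.45 b 0.03 sd psi 18 [ 0.02  0.04 -0.23  0.12  0.38 -0.1  -0.22 -0.08  0.05]
-1 cost 35.74 L -0.192 m 0.362 psi 172 fr 0.45 b 0.03 sd psi 18 [ 0.02  0.04 -0.23  0.12  0.38 -0.1  -0.22 -0.08  0.05]
-1 cost 35.74 L -0.192 m 0.362 psi 172 fr 0.45 b 0.03 sd psi 18 [ 0.02  0.04 -0.23  0.12  0.38 -0.1  -0.22 -0.08  0.05]
-1 cost 35.74 L -0.192 m 0.362 psi 172 fr 0.45 b 0.03 sd psi 18 [ 0.02  0.04 -0.23  0.12  0.38 -0.1  -0.22 -0.08  0.05]
```

Call:
move_arm(
  targets=[
    [[0,0,0],[0,0,0],-0.2],
    [[0,0,0],[0,0,0],-0.2],
    [[0,0,0],[0,0,0],-0.2],
    [[0,0,0],[0,0,0],-0.2],
  ],
)

```text
clock: 8.6
tcp_pos: [0.5237, 0.1209, 0.1921]
orientation: [-0.085, 0.574, 0.812, 0.06]
wrist_force: [0.1, 0.5, 0.5]
finger_gap: 0.0515
grip_force: 0.0
```

```bash
python3 -c "
from h import *
log(0)"
```

```text
t 8.6 stand-tcp [-0.3, -7.4, 56.6] tilt 12.0 F [0.2, 0.4, 0.5] joints [-0.03  0.3  -0.09  1.26  0.19  1.19]
   Ftan -0.48  r*F -0.036 Mx -0.156 grip 0.0 gap 0.0515 rg 76.0
   Mstand [-0.16, 0.04, 0.01]
```

Call:
move_arm(
  targets=[
    [[4,0,0.4],[0,-0.4,0],-0.2],
    [[8,0,1],[0,-0.8,0],-0.2],
    [[12,0,1.9],[0,-1.2,0],-0.2],
  ],
)

```text
clock: 8.98
tcp_pos: [0.5197, 0.1322, 0.1928]
orientation: [0.001, 0.577, 0.817, -0.0]
wrist_force: [0.1, -1.0, 0.1]
finger_gap: 0.051
grip_force: 0.0
```

```bash
python3 -c "
from h import *
log(0)"
```

```text
t 8.975 stand-tcp [-0.3, 4.5, 57.3] tilt -0.1 F [-0.2, -1.0, 0.1] joints [ 0.1   0.25 -0.13  1.19 -0.    1.33]
   Ftan 0.99  r*F 0.075 Mx -0.021 grip 0.0 gap 0.0510 rg 76.4
   Mstand [-0.02, -0.01, 0.02]
```

Call:
move_arm(
  targets=[
    [[4,0,0.4],[0,-0.4,0],-0.2],
    [[8,0,1],[0,-0.8,0],-0.2],
    [[12,0,1.9],[0,-1.2,0],-0.2],
  ],
)

```text
clock: 9.35
tcp_pos: [0.5156, 0.1437, 0.191]
orientation: [0.087, 0.574, 0.812, -0.061]
wrist_force: [-0.6, -0.2, -0.2]
finger_gap: 0.0512
grip_force: 0.0
```

```bash
python3 -c "
from h import *
log(0)"
```

```text
t 9.35 stand-tcp [-0.3, 16.8, 55.5] tilt -12.1 F [-0.6, -0.0, -0.2] joints [ 0.24  0.25 -0.16  1.14 -0.21  1.47]
   Ftan -0.04  r*F -0.003 Mx 0.195 grip 0.0 gap 0.0512 rg 76.9
   Mstand [0.2, 0.04, 0.04]
```

Call:
move_arm(
  targets=[
    [[4,0,0.4],[0,-0.4,0],-0.2],
    [[8,0,1],[0,-0.8,0],-0.2],
    [[12,0,1.9],[0,-1.2,0],-0.2],
  ],
)

```text
clock: 9.72
tcp_pos: [0.5119, 0.1544, 0.1866]
orientation: [0.171, 0.564, 0.799, -0.12]
wrist_force: [-0.4, -0.2, 0.1]
finger_gap: 0.0513
grip_force: 0.0
```

```bash
python3 -c "
from h import *
log(0)"
```

```text
t 9.725 stand-tcp [-0.3, 28.1, 51.1] tilt -24.1 F [-0.5, -0.0, 0.1] joints [ 0.37  0.29 -0.17  1.13 -0.42  1.61]
   Ftan 0.07  r*F 0.006 Mx 0.352 grip 0.0 gap 0.0513 rg 77.3
   Mstand [0.35, -0.01, 0.02]
```

Call:
move_arm(
  targets=[
    [[-4,0,0],[0,0.4,0],-0.2],
    [[-8,0,0.2],[0,0.8,0],-0.2],
    [[-12,0,0.6],[0,1.2,0],-0.2],
  ],
)

```text
clock: 10.1
tcp_pos: [0.5155, 0.1439, 0.1908]
orientation: [0.085, 0.574, 0.813, -0.059]
wrist_force: [0.4, -0.1, 0.4]
finger_gap: 0.0512
grip_force: 0.0
```

```bash
python3 -c "
from h import *
log(0)"
```

```text
t 10.1 stand-tcp [-0.3, 17.0, 55.3] tilt -11.9 F [0.3, -0.3, 0.4] joints [ 0.24  0.25 -0.16  1.14 -0.21  1.46]
   Ftan 0.38  r*F 0.029 Mx 0.179 grip 0.0 gap 0.0512 rg 76.8
   Mstand [0.18, -0.02, -0.02]
```

Call:
move_arm(
  targets=[
    [[-4,0,0],[0,0.4,0],-0.2],
    [[-8,0,0.2],[0,0.8,0],-0.2],
    [[-12,0,0.6],[0,1.2,0],-0.2],
  ],
)

```text
clock: 10.48
tcp_pos: [0.5196, 0.1324, 0.1929]
orientation: [-0.0, 0.577, 0.817, 0.001]
wrist_force: [0.0, -0.3, -0.7]
finger_gap: 0.0514
grip_force: 0.0
```

```bash
python3 -c "
from h import *
log(0)"
```

```text
t 10.475 stand-tcp [-0.3, 4.7, 57.4] tilt 0.1 F [-0.1, -0.3, -0.7] joints [ 0.1   0.25 -0.13  1.19  0.    1.33]
   Ftan 0.23  r*F 0.017 Mx 0.007 grip 0.0 gap 0.0514 rg 76.5
   Mstand [0.01, -0.03, -0.01]
```

Call:
move_arm(
  targets=[
    [[-4,0,0],[0,0.4,0],-0.2],
    [[-8,0,0.2],[0,0.8,0],-0.2],
    [[-12,0,0.6],[0,1.2,0],-0.2],
  ],
)

```text
clock: 10.85
tcp_pos: [0.5237, 0.121, 0.1922]
orientation: [-0.086, 0.574, 0.812, 0.061]
wrist_force: [0.0, 0.1, 0.3]
finger_gap: 0.0513
grip_force: 0.0
```

```bash
python3 -c "
from h import *
log(0)
D=[json.loads(l) for l in open('log.jsonl')]
for s in D: print(s['dir'],np.round(s['joint_pos'],3),np.round(s['qvel'],2),np.round(s['tau'],2))
"
```

```text
t 10.85 stand-tcp [-0.3, -7.4, 56.7] tilt 12.1 F [0.1, 0.1, 0.3] joints [-0.03  0.3  -0.09  1.26  0.2   1.19]
   Ftan -0.13  r*F -0.010 Mx -0.198 grip 0.0 gap 0.0513 rg 76.2
   Mstand [-0.2, -0.02, 0.0]
-1 [ 0.097  0.251 -0.131  1.186 -0.007  1.33 ] [ 0.36 -0.08 -0.11 -0.17 -0.54  0.36] [  2.51 -43.69  29.76   0.25   3.13  -0.1 ]
-1 [ 0.236  0.247 -0.158  1.142 -0.216  1.466] [ 0.37  0.03 -0.07 -0.09 -0.56  0.36] [  2.51 -42.87  29.7   -0.72   2.52  -0.11]
-1 [ 0.37   0.284 -0.168  1.132 -0.426  1.604] [ 0.35  0.14 -0.02 -0.   -0.56  0.37] [  2.3  -43.54  28.95  -1.24   1.84  -0.2 ]
1 [ 0.236  0.247 -0.159  1.143 -0.204  1.463] [-0.37 -0.06  0.04  0.06  0.57 -0.36] [ 1.000e-02 -4.455e+01  3.035e+01 -8.200e-01 -2.030e+00  7.300e-01]
1 [ 0.098  0.252 -0.131  1.188  0.004  1.327] [-0.37  0.06  0.08  0.15  0.55 -0.36] [ -0.47 -45.21  30.05  -0.84  -1.28   0.78]
1 [-0.035  0.299 -0.087  1.263  0.198  1.187] [-0.34  0.17  0.12  0.23  0.5  -0.38] [ -0.83 -47.23  28.99  -0.37  -0.45   0.8 ]
0 [-0.033  0.299 -0.088  1.261  0.195  1.189] [-0.  0.  0.  0.  0. -0.] [ -0.07 -45.75  28.45   0.74   0.64   0.  ]
0 [ 0.101  0.252 -0.132  1.185 -0.002  1.331] [ 0.37 -0.09 -0.1  -0.17 -0.54  0.36] [ -2.08 -43.79  29.5    0.29   0.55  -0.38]
0 [ 0.24   0.247 -0.159  1.141 -0.211  1.467] [ 0.37  0.03 -0.06 -0.09 -0.56  0.36] [ -1.86 -44.26  29.42  -0.05  -0.12  -0.38]
0 [ 0.373  0.285 -0.169  1.13  -0.421  1.606] [ 0.35  0.14 -0.01  0.   -0.56  0.37] [ -1.58 -46.18  28.51   0.14  -0.8   -0.4 ]
0 [ 0.238  0.247 -0.159  1.142 -0.206  1.465] [-0.37 -0.06  0.04  0.06  0.56 -0.36] [  2.17 -43.66  29.09  -0.3   -1.27   0.38]
0 [ 0.098  0.252 -0.132  1.187  0.002  1.328] [-0.37  0.05  0.09  0.15  0.55 -0.36] [  1.85 -44.6   29.01  -0.23  -0.56   0.38]
0 [-0.034  0.299 -0.088  1.262  0.197  1.188] [-0.34  0.16  0.13  0.23  0.5  -0.38] [  1.57 -46.98  28.11   0.39   0.13   0.4 ]
```

```bash
cat > vw.py <<'E'
from h import *
D=[json.loads(l) for l in open("log.jsonl")]
def tilt(s):
    z=R.from_quat(np.r_[s["orientation"][1:],s["orientation"][0]]).apply([0,0,1]);return np.arctan2(z@ey,-z[2]),z
def ft(s,L=.2):
    p,F,M=[np.array(s[k]) for k in("tcp_pos","wrist_force","ft_torque")];t,z=tilt(s)
    return M@ex+.87*np.sin(t)+ex@np.cross(p-L*z-A,F)
if __name__=="__main__":
  fr=[s for s in D if s["dir"]==0 and abs(s["qvel"][0])>.1]
  for s in D:
    if s["dir"]==0: continue
    v=np.array(s["qvel"]);f=min(fr,key=lambda f:np.abs(v-f["qvel"]).sum()+3*np.abs(np.array(s["joint_pos"])-f["joint_pos"]).sum())
    P=(np.array(s["tau"])-f["tau"])@np.array(f["qvel"])/.558
    print(s["dir"],np.degrees(tilt(s)[0]).round(1),"T_vw %.3f"%(-P*s["dir"]),"T_ft",[round(ft(s,L),2) for L in(.14,.17,.2)])
E
python3 vw.py; sed -i 's/(M@ex|)/&/; s/M@ex+ex@/M@ex+.87*np.sin(th)+ex@/; s/mx+(y\*fz/mx+.87*np.sin(t)+(y*fz/' fit.py; python3 fit.py | head -5
```

```text
-1 -0.5 T_vw 0.668 T_ft [np.float64(0.02), np.float64(0.29), np.float64(0.56)]
-1 -12.4 T_vw 0.555 T_ft [np.float64(-0.05), np.float64(0.21), np.float64(0.47)]
-1 -24.4 T_vw 0.554 T_ft [np.float64(-0.37), np.float64(-0.14), np.float64(0.09)]
1 -11.8 T_vw -0.571 T_ft [np.float64(-0.24), np.float64(-0.34), np.float64(-0.44)]
1 0.2 T_vw -0.509 T_ft [np.float64(0.06), np.float64(-0.0), np.float64(-0.06)]
1 12.2 T_vw -0.493 T_ft [np.float64(-0.24), np.float64(-0.34), np.float64(-0.45)]
1 cost 13.75 L 0.205 m 0.364 psi 13 fr 0.48 b 0.02 sd psi 18 [ 0.06  0.04 -0.26  0.04  0.35 -0.12 -0.22 -0.03  0.12]
1 cost 13.75 L 0.205 m 0.364 psi 13 fr 0.48 b 0.02 sd psi 18 [ 0.06  0.04 -0.26  0.04  0.35 -0.12 -0.22 -0.03  0.12]
1 cost 13.75 L 0.205 m 0.364 psi 13 fr 0.48 b 0.02 sd psi 18 [ 0.06  0.04 -0.26  0.04  0.35 -0.12 -0.22 -0.03  0.12]
1 cost 13.75 L 0.205 m 0.364 psi 13 fr 0.48 b 0.02 sd psi 18 [ 0.06  0.04 -0.26  0.04  0.35 -0.12 -0.22 -0.03  0.12]
1 cost 13.75 L 0.205 m 0.364 psi 13 fr 0.48 b 0.02 sd psi 18 [ 0.06  0.04 -0.26  0.04  0.35 -0.12 -0.22 -0.03  0.12]
```

Two independent estimates (the joint-torque virtual work and the wrist fit) put the heavy spot about 12° past the top when tilt is 0. That is now about +24°, so I'll turn it about 156° further in the + direction by regripping.

```bash
cat >> h.py <<'E'
def rows(ths,r=.056,start=None):
    s=env.get_state();Q=R.from_quat(np.r_[s["orientation"][1:],s["orientation"][0]]);p0=s["tcp_pos"]
    if start is not None: p0,Q=goal(start,r)
    for th in ths:
        p,G=goal(th,r);print(th,(Q.inv().apply(p-p0)*1000).round(1).tolist(),(np.degrees((Q.inv()*G).as_rotvec())/10).round(2).tolist())
E
python3 -c "
from h import *
rows([2,-8,-18,-28,-38]);print();rows([-28,-18,-8,2,12],start=-38)"
```

```text
2 [5.1, 0.3, 1.9] [0.01, -1.01, 0.0]
-8 [14.5, 0.3, 4.4] [0.01, -2.01, 0.0]
-18 [23.4, 0.3, 8.6] [0.01, -3.01, 0.0]
-28 [31.4, 0.3, 14.2] [0.01, -4.01, 0.0]
-38 [38.3, 0.3, 21.1] [0.01, -5.01, 0.0]

-28 [-9.7, -0.0, 0.9] [-0.0, 1.0, -0.0]
-18 [-19.2, 0.0, 3.4] [-0.0, 2.0, -0.0]
-8 [-28.0, -0.0, 7.5] [0.0, 3.0, -0.0]
2 [-36.0, 0.0, 13.1] [0.0, 4.0, -0.0]
12 [-42.9, 0.0, 20.0] [0.0, 5.0, 0.0]
```

Call:
move_arm(
  targets=[
    [[5,0.3,2],[0,-1,0],-0.2],
    [[14.5,0.3,4.4],[0,-2,0],-0.2],
    [[23.4,0.3,8.6],[0,-3,0],-0.2],
    [[31.4,0.3,14.2],[0,-4,0],-0.2],
    [[38.3,0.3,21.1],[0,-5,0],-0.2],
  ],
)

```text
clock: 11.48
tcp_pos: [0.5104, 0.1617, 0.1807]
orientation: [0.269, 0.545, 0.771, -0.187]
wrist_force: [-0.1, -0.2, 0.2]
finger_gap: 0.0514
grip_force: 0.0
```

Call:
move_arm(
  targets=[
    [[0,0,0],[0,0,0],-0.2],
    [[0,0,0],[0,0,0],1],
    [[0,0,0],[0,0,0],1],
    [[0,0,0],[0,0,0],1],
    [[0,0,0],[0,0,0],1],
  ],
  squeeze=80,
)

```text
clock: 12.1
tcp_pos: [0.5094, 0.1598, 0.1801]
orientation: [0.264, 0.547, 0.772, -0.187]
wrist_force: [-5.8, 4.8, 2.6]
finger_gap: 0.0228
grip_force: 82.4
```

```bash
python3 -c "
from h import *
feel()"
```

```text
t 12.1 stand-tcp [-0.7, 34.0, 44.6] tilt -37.8 F [-3.9, 6.5, 2.6] joints [ 0.5   0.37 -0.16  1.16 -0.65  1.77]
   Ftan -3.55  r*F -0.267 Mx 1.249 grip 82.4 gap 0.0228 rg 75.1
```

Call:
move_arm(
  targets=[
    [[-7.8,0,0.5],[0,0.8,0],1],
    [[-15.4,0,2.2],[0,1.6,0],1],
    [[-22.8,0,4.8],[0,2.4,0],1],
    [[-29.7,0,8.5],[0,3.2,0],1],
    [[-36,0,13.1],[0,4,0],1],
  ],
)

```text
clock: 12.72
tcp_pos: [0.5218, 0.1258, 0.1909]
orientation: [-0.017, 0.577, 0.816, 0.013]
wrist_force: [4.9, 7.2, -27.6]
finger_gap: 0.0231
grip_force: 80.1
```

```bash
python3 -c "
from h import *
feel()"
```

```text
t 12.725 stand-tcp [-0.5, -2.2, 55.4] tilt 2.5 F [7.0, 5.1, -27.6] joints [ 0.06  0.26 -0.13  1.19  0.04  1.29]
   Ftan -4.00  r*F -0.298 Mx 0.826 grip 80.1 gap 0.0231 rg 74.4
```

Call:
move_arm(
  targets=[
    [[-7.8,0,0.5],[0,0.8,0],1],
    [[-15.4,0,2.2],[0,1.6,0],1],
    [[-22.8,0,4.8],[0,2.4,0],1],
    [[-29.7,0,8.5],[0,3.2,0],1],
    [[-36,0,13.1],[0,4,0],1],
  ],
)

```text
clock: 13.35
tcp_pos: [0.5337, 0.0929, 0.1761]
orientation: [-0.295, 0.538, 0.761, 0.21]
wrist_force: [-1.9, 24.3, -24.1]
finger_gap: 0.023
grip_force: 80.3
```

```bash
python3 -c "
from h import *
feel()"
```

```text
t 13.35 stand-tcp [-0.2, -37.1, 40.6] tilt 42.4 F [6.3, 23.6, -24.1] joints [-0.29  0.58  0.08  1.57  0.58  0.79]
   Ftan -1.14  r*F -0.084 Mx -0.519 grip 80.3 gap 0.0230 rg 74.0
```

Call:
move_arm(
  targets=[
    [[0,0,0],[0,0,0],-0.2],
    [[0,0,0],[0,0,0],-0.2],
    [[0,0,0],[0,0,0],-0.2],
  ],
)

```text
clock: 13.72
tcp_pos: [0.5347, 0.0922, 0.179]
orientation: [-0.29, 0.539, 0.763, 0.208]
wrist_force: [-0.4, 0.1, 0.4]
finger_gap: 0.0512
grip_force: 0.0
```

```bash
sed -i 's/^ex=np/_n=1\nex=np/; s/^def goal/A=A+.001*ey-.0008*ez\ndef goal/' h.py; python3 -c "
from h import *
st();rows([32,22,12,2,-8]);print();rows([-18,-28,-38],start=-8)"
```

```text
t 13.725 stand-tcp [0.5, -39.1, 44.3] tilt 41.8 F [-0.4, 0.3, 0.4] joints [-0.29  0.57  0.08  1.57  0.57  0.79]
32 [9.2, -0.5, 3.9] [0.02, -0.98, 0.01]
22 [18.6, -0.5, 6.4] [0.02, -1.98, 0.01]
12 [27.5, -0.4, 10.5] [0.02, -2.98, 0.01]
2 [35.5, -0.4, 16.1] [0.03, -3.98, 0.01]
-8 [42.4, -0.4, 22.9] [0.03, -4.98, 0.01]

-18 [9.7, 0.0, 0.9] [-0.0, -1.0, -0.0]
-28 [19.2, 0.0, 3.4] [0.0, -2.0, 0.0]
-38 [28.0, 0.0, 7.5] [-0.0, -3.0, 0.0]
```

Call:
move_arm(
  targets=[
    [[9.2,-0.5,3.9],[0,-1,0],-0.2],
    [[18.6,-0.5,6.4],[0,-2,0],-0.2],
    [[27.5,-0.5,10.5],[0,-3,0],-0.2],
    [[35.5,-0.5,16.1],[0,-4,0],-0.2],
    [[42.4,-0.5,22.9],[0,-5,0],-0.2],
  ],
)

```text
clock: 14.35
tcp_pos: [0.5186, 0.1375, 0.1924]
orientation: [0.063, 0.576, 0.814, -0.038]
wrist_force: [-0.0, 0.6, -0.0]
finger_gap: 0.0507
grip_force: 0.0
```

Call:
move_arm(
  targets=[
    [[9.7,0,0.9],[0,-1,0],-0.2],
    [[19.2,0,3.4],[0,-2,0],-0.2],
    [[28,0,7.5],[0,-3,0],-0.2],
    [[28,0,7.5],[0,-3,0],-0.2],
    [[28,0,7.5],[0,-3,0],-0.2],
  ],
)

```text
clock: 14.98
tcp_pos: [0.5093, 0.1623, 0.1784]
orientation: [0.266, 0.546, 0.772, -0.186]
wrist_force: [-0.1, 0.2, -0.3]
finger_gap: 0.0513
grip_force: 0.0
```

```bash
python3 -c "
from h import *
feel()
rel(-38,.056)"
```

```text
t 14.975 stand-tcp [-0.0, 35.4, 43.7] tilt -37.9 F [-0.0, 0.3, -0.3] joints [ 0.5   0.37 -0.16  1.16 -0.65  1.77]
   Ftan -0.42  r*F -0.032 Mx 0.593 grip 0.0 gap 0.0513 rg 75.2
shift [-1.   0.   0.2] turn [ 0.02 -0.01 -0.01]
```

Call:
move_arm(
  targets=[
    [[-1,0,0],[0,0,0],1],
    [[-1,0,0],[0,0,0],1],
    [[-1,0,0],[0,0,0],1],
    [[-1,0,0],[0,0,0],1],
  ],
)

```text
clock: 15.48
tcp_pos: [0.5095, 0.1598, 0.1791]
orientation: [0.266, 0.546, 0.772, -0.187]
wrist_force: [-3.5, 1.3, 7.1]
finger_gap: 0.0231
grip_force: 82.1
```

Call:
move_arm(
  targets=[
    [[-7.8,0,0.5],[0,0.8,0],1],
    [[-15.4,0,2.2],[0,1.6,0],1],
    [[-22.8,0,4.8],[0,2.4,0],1],
    [[-29.7,0,8.5],[0,3.2,0],1],
    [[-36,0,13.1],[0,4,0],1],
  ],
)

```text
clock: 16.1
tcp_pos: [0.5215, 0.1267, 0.1901]
orientation: [-0.016, 0.577, 0.817, 0.013]
wrist_force: [4.1, 7.5, -16.9]
finger_gap: 0.0228
grip_force: 79.9
```

```bash
python3 -c "
from h import *
feel()"
```

```text
t 16.1 stand-tcp [-0.4, -2.2, 55.4] tilt 2.4 F [6.4, 5.7, -16.9] joints [ 0.07  0.26 -0.13  1.19  0.04  1.3 ]
   Ftan -5.05  r*F -0.376 Mx 0.720 grip 79.9 gap 0.0228 rg 74.4
```

Call:
move_arm(
  targets=[
    [[-7.8,0,0.5],[0,0.8,0],1],
    [[-15.4,0,2.2],[0,1.6,0],1],
    [[-22.8,0,4.8],[0,2.4,0],1],
    [[-29.7,0,8.5],[0,3.2,0],1],
    [[-33,0,10.7],[0,3.6,0],1],
  ],
)

```text
clock: 16.73
tcp_pos: [0.5327, 0.0961, 0.1778]
orientation: [-0.268, 0.546, 0.77, 0.191]
wrist_force: [0.8, 14.4, -3.7]
finger_gap: 0.0232
grip_force: 81.8
```

```bash
python3 -c "
from h import *
feel()"
```

```text
t 16.725 stand-tcp [-0.1, -34.8, 43.1] tilt 38.5 F [5.6, 13.3, -3.7] joints [-0.27  0.53  0.05  1.51  0.54  0.85]
   Ftan -8.04  r*F -0.598 Mx 0.892 grip 81.8 gap 0.0232 rg 74.4
```

Call:
move_arm(
  targets=[
    [[0,0,0],[0,0,0],-0.2],
    [[0,0,0],[0,0,0],-0.2],
    [[0,0,0],[0,0,0],-0.2],
  ],
)

```text
clock: 17.1
tcp_pos: [0.5325, 0.0956, 0.1782]
orientation: [-0.265, 0.546, 0.772, 0.188]
wrist_force: [-0.9, -0.4, -0.2]
finger_gap: 0.0514
grip_force: 0.0
```

```bash
python3 -c "
from h import *
feel();rows([28,18,8,0,0])"
```

```text
t 17.1 stand-tcp [-0.4, -35.3, 43.5] tilt 37.9 F [-1.0, -0.1, -0.2] joints [-0.27  0.53  0.05  1.51  0.53  0.85]
   Ftan 0.19  r*F 0.014 Mx -0.553 grip 0.0 gap 0.0514 rg 75.0
28 [10.7, 0.4, 0.8] [0.01, -0.99, 0.0]
18 [20.1, 0.4, 3.4] [0.01, -1.99, 0.0]
8 [29.0, 0.4, 7.5] [0.01, -2.99, 0.0]
0 [35.5, 0.4, 11.8] [0.01, -3.79, 0.0]
0 [35.5, 0.4, 11.8] [0.01, -3.79, 0.0]
```

```bash
sed -i 's/log.jsonl/log2.jsonl/' h.py; cat > l.sh <<'E'
python3 -c "
from h import *
log($1)" | head -1
E
chmod +x l.sh
```

Call:
move_arm(
  targets=[
    [[8.8,0.4,0.5],[0,-0.8,0],-0.2],
    [[8.8,0.4,0.5],[0,-0.8,0],-0.2],
  ],
)

```text
clock: 17.35
tcp_pos: [0.5304, 0.1044, 0.1851]
orientation: [-0.209, 0.556, 0.79, 0.15]
wrist_force: [-0.7, -0.4, 0.4]
finger_gap: 0.0512
grip_force: 0.0
```

Call:
move_arm(
  targets=[
    [[3.9,0,0.1],[0,-0.4,0],-0.2],
    [[7.8,0,0.5],[0,-0.8,0],-0.2],
    [[11.6,0,1.2],[0,-1.2,0],-0.2],
    [[15.4,0,2.2],[0,-1.6,0],-0.2],
    [[19.2,0,3.4],[0,-2,0],-0.2],
  ],
)

```text
clock: 17.98
tcp_pos: [0.5239, 0.1199, 0.1892]
orientation: [-0.071, 0.575, 0.814, 0.05]
wrist_force: [0.1, -0.4, -1.0]
finger_gap: 0.0514
grip_force: 0.0
```

```bash
l.sh 0
```

```text
t 17.975 stand-tcp [-0.4, -9.4, 54.5] tilt 9.9 F [-0.0, -0.5, -1.0] joints [-0.02  0.29 -0.1   1.24  0.16  1.21]
```

Call:
move_arm(
  targets=[
    [[3.9,0,0.1],[0,-0.4,0],-0.2],
    [[7.8,0,0.5],[0,-0.8,0],-0.2],
    [[11.6,0,1.2],[0,-1.2,0],-0.2],
    [[15.4,0,2.2],[0,-1.6,0],-0.2],
    [[19.2,0,3.4],[0,-2,0],-0.2],
  ],
)

```text
clock: 18.6
tcp_pos: [0.5173, 0.1384, 0.1891]
orientation: [0.072, 0.575, 0.814, -0.051]
wrist_force: [0.4, -0.1, 0.3]
finger_gap: 0.0509
grip_force: 0.0
```

```bash
l.sh 0
```

```text
t 18.6 stand-tcp [-0.5, 10.2, 54.4] tilt -10.1 F [0.3, -0.2, 0.3] joints [ 0.21  0.25 -0.16  1.14 -0.17  1.44]
```

Call:
move_arm(
  targets=[
    [[3.9,0,0.1],[0,-0.4,0],-0.2],
    [[7.8,0,0.5],[0,-0.8,0],-0.2],
    [[11.6,0,1.2],[0,-1.2,0],-0.2],
    [[15.4,0,2.2],[0,-1.6,0],-0.2],
    [[19.2,0,3.4],[0,-2,0],-0.2],
  ],
)

```text
clock: 19.23
tcp_pos: [0.5112, 0.1556, 0.1822]
orientation: [0.212, 0.557, 0.789, -0.15]
wrist_force: [-0.4, -0.4, -0.4]
finger_gap: 0.0514
grip_force: 0.0
```

```bash
l.sh 0
```

```text
t 19.225 stand-tcp [-0.5, 28.5, 47.5] tilt -30.1 F [-0.5, -0.2, -0.4] joints [ 0.43  0.32 -0.17  1.13 -0.52  1.67]
```

Call:
move_arm(
  targets=[
    [[-3.9,0,0.1],[0,0.4,0],-0.2],
    [[-7.8,0,0.5],[0,0.8,0],-0.2],
    [[-11.6,0,1.2],[0,1.2,0],-0.2],
    [[-15.4,0,2.2],[0,1.6,0],-0.2],
    [[-19.2,0,3.4],[0,2,0],-0.2],
  ],
)

```text
clock: 19.85
tcp_pos: [0.5174, 0.1382, 0.1891]
orientation: [0.07, 0.575, 0.814, -0.05]
wrist_force: [-0.0, -0.6, -1.5]
finger_gap: 0.0514
grip_force: 0.0
```

```bash
l.sh 0
```

```text
t 19.85 stand-tcp [-0.5, 10.0, 54.4] tilt -9.8 F [-0.2, -0.5, -1.5] joints [ 0.21  0.25 -0.16  1.14 -0.17  1.43]
```

Call:
move_arm(
  targets=[
    [[-3.9,0,0.1],[0,0.4,0],-0.2],
    [[-7.8,0,0.5],[0,0.8,0],-0.2],
    [[-11.6,0,1.2],[0,1.2,0],-0.2],
    [[-15.4,0,2.2],[0,1.6,0],-0.2],
    [[-19.2,0,3.4],[0,2,0],-0.2],
  ],
)

```text
clock: 20.48
tcp_pos: [0.524, 0.1197, 0.1891]
orientation: [-0.072, 0.575, 0.814, 0.051]
wrist_force: [0.4, 0.0, 0.2]
finger_gap: 0.0517
grip_force: 0.0
```

```bash
l.sh 0
```

```text
t 20.475 stand-tcp [-0.4, -9.6, 54.4] tilt 10.2 F [0.4, -0.1, 0.2] joints [-0.02  0.29 -0.1   1.24  0.17  1.21]
```

Call:
move_arm(
  targets=[
    [[-3.9,0,0.1],[0,0.4,0],-0.2],
    [[-7.8,0,0.5],[0,0.8,0],-0.2],
    [[-11.6,0,1.2],[0,1.2,0],-0.2],
    [[-15.4,0,2.2],[0,1.6,0],-0.2],
    [[-19.2,0,3.4],[0,2,0],-0.2],
  ],
)

```text
clock: 21.1
tcp_pos: [0.5303, 0.1024, 0.1824]
orientation: [-0.212, 0.557, 0.789, 0.151]
wrist_force: [-0.0, -0.9, 0.4]
finger_gap: 0.0511
grip_force: 0.0
```

```bash
l.sh 0; python3 -c "
from h import *
rel(10,.056)"
```

```text
t 21.1 stand-tcp [-0.2, -28.1, 47.7] tilt 30.2 F [-0.3, -0.8, 0.4] joints [-0.21  0.44  0.    1.42  0.44  0.96]
shift [19.6  0.3  2.8] turn [ 0.   -2.02  0.  ]
```

Now I'll move back to 10°, grip, and run the same path with the wheel held.

Call:
move_arm(
  targets=[
    [[9.7,0.3,0.9],[0,-1,0],-0.2],
    [[19.2,0.3,3.4],[0,-2,0],-0.2],
    [[19.2,0.3,3.4],[0,-2,0],-0.2],
    [[19.2,0.3,3.4],[0,-2,0],1],
    [[19.2,0.3,3.4],[0,-2,0],1],
  ],
  squeeze=80,
)

```text
clock: 21.72
tcp_pos: [0.5241, 0.1194, 0.1887]
orientation: [-0.072, 0.575, 0.813, 0.05]
wrist_force: [-2.9, 1.2, 5.1]
finger_gap: 0.0232
grip_force: 81.3
```

Call:
move_arm(
  targets=[
    [[0,0,0],[0,0,0],1],
    [[0,0,0],[0,0,0],1],
    [[0,0,0],[0,0,0],1],
  ],
)

```text
clock: 22.1
tcp_pos: [0.5242, 0.1194, 0.1887]
orientation: [-0.071, 0.575, 0.813, 0.05]
wrist_force: [-3.2, -3.0, 4.9]
finger_gap: 0.0231
grip_force: 81.4
```

Call:
move_arm(
  targets=[
    [[-3.9,0,0.1],[0,0.4,0],1],
    [[-7.8,0,0.5],[0,0.8,0],1],
    [[-11.6,0,1.2],[0,1.2,0],1],
    [[-15.4,0,2.2],[0,1.6,0],1],
    [[-19.2,0,3.4],[0,2,0],1],
  ],
)

```text
clock: 22.72
tcp_pos: [0.5301, 0.1029, 0.1822]
orientation: [-0.213, 0.557, 0.788, 0.15]
wrist_force: [-3.6, 2.6, 2.0]
finger_gap: 0.0232
grip_force: 81.6
```

```bash
l.sh 1
```

```text
t 22.725 stand-tcp [-0.2, -27.6, 47.5] tilt 30.2 F [-2.5, 3.6, 2.0] joints [-0.21  0.44  0.    1.42  0.44  0.96]
```

Call:
move_arm(
  targets=[
    [[3.9,0,0.1],[0,-0.4,0],1],
    [[7.8,0,0.5],[0,-0.8,0],1],
    [[11.6,0,1.2],[0,-1.2,0],1],
    [[15.4,0,2.2],[0,-1.6,0],1],
    [[19.2,0,3.4],[0,-2,0],1],
  ],
)

```text
clock: 23.35
tcp_pos: [0.5247, 0.1178, 0.1882]
orientation: [-0.069, 0.576, 0.813, 0.048]
wrist_force: [-1.2, -7.3, -3.9]
finger_gap: 0.023
grip_force: 82.3
```

```bash
l.sh -1
```

```text
t 23.35 stand-tcp [-0.3, -11.7, 53.5] tilt 9.6 F [-3.6, -6.5, -3.9] joints [-0.02  0.29 -0.1   1.24  0.16  1.21]
```

Call:
move_arm(
  targets=[
    [[3.9,0,0.1],[0,-0.4,0],1],
    [[7.8,0,0.5],[0,-0.8,0],1],
    [[11.6,0,1.2],[0,-1.2,0],1],
    [[15.4,0,2.2],[0,-1.6,0],1],
    [[19.2,0,3.4],[0,-2,0],1],
  ],
)

```text
clock: 23.98
tcp_pos: [0.5182, 0.1357, 0.1889]
orientation: [0.074, 0.576, 0.813, -0.053]
wrist_force: [-0.9, -12.3, -2.3]
finger_gap: 0.0233
grip_force: 82.1
```

```bash
l.sh -1
```

```text
t 23.975 stand-tcp [-0.5, 7.3, 54.2] tilt -10.5 F [-4.9, -11.3, -2.3] joints [ 0.21  0.25 -0.16  1.14 -0.18  1.44]
```

Call:
move_arm(
  targets=[
    [[3.9,0,0.1],[0,-0.4,0],1],
    [[7.8,0,0.5],[0,-0.8,0],1],
    [[11.6,0,1.2],[0,-1.2,0],1],
    [[15.4,0,2.2],[0,-1.6,0],1],
    [[19.2,0,3.4],[0,-2,0],1],
  ],
)

```text
clock: 24.6
tcp_pos: [0.5121, 0.1526, 0.1831]
orientation: [0.215, 0.558, 0.787, -0.153]
wrist_force: [-0.7, -15.2, 0.4]
finger_gap: 0.0229
grip_force: 81.5
```

```bash
l.sh -1
```

```text
t 24.6 stand-tcp [-0.6, 25.3, 48.4] tilt -30.6 F [-5.7, -14.0, 0.4] joints [ 0.42  0.32 -0.17  1.13 -0.53  1.67]
```

Call:
move_arm(
  targets=[
    [[-3.9,0,0.1],[0,0.4,0],1],
    [[-7.8,0,0.5],[0,0.8,0],1],
    [[-11.6,0,1.2],[0,1.2,0],1],
    [[-15.4,0,2.2],[0,1.6,0],1],
    [[-19.2,0,3.4],[0,2,0],1],
  ],
)

```text
clock: 25.22
tcp_pos: [0.5172, 0.1384, 0.1881]
orientation: [0.07, 0.575, 0.814, -0.05]
wrist_force: [-2.4, 0.3, -3.1]
finger_gap: 0.0229
grip_force: 82.8
```

```bash
l.sh 1
```

```text
t 25.225 stand-tcp [-0.6, 10.3, 53.4] tilt -9.8 F [-2.1, 1.0, -3.1] joints [ 0.21  0.25 -0.16  1.14 -0.17  1.44]
```

Call:
move_arm(
  targets=[
    [[-3.9,0,0.1],[0,0.4,0],1],
    [[-7.8,0,0.5],[0,0.8,0],1],
    [[-11.6,0,1.2],[0,1.2,0],1],
    [[-15.4,0,2.2],[0,1.6,0],1],
    [[-19.2,0,3.4],[0,2,0],1],
  ],
)

```text
clock: 25.85
tcp_pos: [0.5237, 0.1206, 0.1885]
orientation: [-0.073, 0.575, 0.814, 0.051]
wrist_force: [-2.6, 3.5, -1.2]
finger_gap: 0.0227
grip_force: 82.9
```

```bash
l.sh 1; sed -i 's/log.jsonl/log2.jsonl/' vw.py; python3 vw.py
```

```text
t 25.85 stand-tcp [-0.4, -8.7, 53.8] tilt 10.2 F [-1.3, 4.2, -1.2] joints [-0.02  0.29 -0.1   1.24  0.17  1.21]
1 30.2 T_vw -0.796 T_ft [np.float64(-0.47), np.float64(-0.59), np.float64(-0.72)]
-1 9.6 T_vw 0.462 T_ft [np.float64(-0.14), np.float64(0.08), np.float64(0.29)]
-1 -10.5 T_vw 0.678 T_ft [np.float64(-0.04), np.float64(0.28), np.float64(0.61)]
-1 -30.6 T_vw 0.889 T_ft [np.float64(-0.22), np.float64(0.15), np.float64(0.52)]
1 -9.8 T_vw -0.428 T_ft [np.float64(-0.34), np.float64(-0.39), np.float64(-0.43)]
1 10.2 T_vw -0.639 T_ft [np.float64(-0.28), np.float64(-0.39), np.float64(-0.51)]
```

The torque pairs around the bottom cross zero near +2° tilt. Carrying the earlier estimate forward gives about +10°. Settling on 5° stays well within the 20° tolerance.

Call:
move_arm(
  targets=[
    [[2.5,0,0.1],[0,-0.25,0],1],
    [[4.9,0,0.2],[0,-0.5,0],1],
    [[4.9,0,0.2],[0,-0.5,0],1],
    [[4.9,0,0.2],[0,-0.5,0],1],
    [[4.9,0,0.2],[0,-0.5,0],1],
  ],
)

```text
clock: 26.48
tcp_pos: [0.5224, 0.1243, 0.1889]
orientation: [-0.036, 0.577, 0.816, 0.025]
wrist_force: [-3.3, -3.5, -2.0]
finger_gap: 0.0231
grip_force: 83.2
```

```bash
python3 -c "
from h import *
feel()
import cv2
a=env.read_camera('top')['pixels'];b=env.read_camera('side')['pixels']
cv2.imwrite('pics/end.png',cv2.vconcat([a[:,:,::-1],b[:,:,::-1]])[::1,::1] if 0 else cv2.resize(cv2.hconcat([a[:,:,::-1],b[:,:,::-1]]),(800,250)))"
```

```text
t 26.475 stand-tcp [-0.4, -4.7, 54.2] tilt 5.0 F [-4.3, -2.2, -2.0] joints [ 0.04  0.27 -0.12  1.21  0.08  1.27]
   Ftan 2.40  r*F 0.176 Mx -0.935 grip 83.2 gap 0.0231 rg 73.4
```

View pics/end.png

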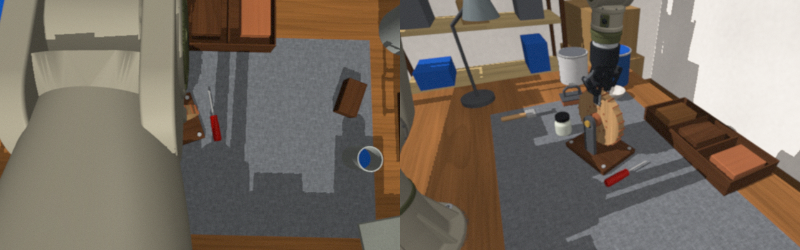

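The gripper holds the wheel at the top, near (605,95) in the side view. The jar at (562,123), driver at (620,178), brush, stamp and block are all where they started. I'm handing in.

```bash
python3 -c "
from workcell import env
print(env.hand_in())"
```

```text
the job is handed in; nothing more can be done
None
```

I felt out the wheel's heavy side, turned it to within an estimated 5° or so of straight down, and handed the job in with the wheel gripped at rest and nothing else on the table visibly moved; no verdict came back.

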